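Gather four relays and clamp them with the ratchet knob

TASK

Use the straightedge to push the four loose relays on the jig plate together, as one row, fully home and square against the fence under the clamp bar, without touching the relays with the fingers; then turn the knob clockwise until the bar has clamped them and the knob slips with a click, and stop after one click or at most two. Leave the straightedge lying flat on the bench, off the jig plate, and do not disturb the bin, jar, spool and stamp.

Things in the scene. Friction and masses are not known exactly. Their poses are not given: they have to be found in the camera images.
- jig: Low clamping jig fixed to the bench. Aluminium plate, jig y -85 to 85, x -150 to 45, 6 mm thick; x points to the back, y left. Origin: under the plate, mid-width, in the plane of the fence face. Fence: steel bar along y, 156 long, face at x = 0 looking to -x, top at z 18. Behind it a block (x 14 to 42, y +-18); from it a bracket arm, 24 wide, z 33 to 45, reaches forward over the fence to x = -24.
- clamp_bar: Steel pressure bar under the bracket arm: jig x -19 to -5, y +-68, 8 mm thick. Origin: centre of its underside. Only moves up and down, 3 mm per rad of the clamp screw; sprung (7 N preload, then 5 N/mm), so the screw turns a little further once it touches. Starts 11.4 to 14.6 mm above the plate; on the relays' tops it stands 8.5 mm above the plate (14.5 above the bench).
- knob_grip (a point): Point on the knob's vertical axis (jig x -12, y 0), 70 mm above the bench: the height to grip. The black ribbed ratchet knob is round, 28 mm in diameter, from 52.5 to 82.5 mm above the bench; it does not rise or sink as it turns. Below it are a 24 mm wide collar and, at 45 mm, the top of the bracket arm. Axes as the jig's.
- fence_foot (a point): Middle of the fence's foot: on the fence's face, on the plate's upper surface (6 mm above the bench). Axes as the jig's.
- clamp_screw (a joint): Turn of the clamp screw, rad, growing clockwise seen from above, which lowers the bar 3 mm per rad. 0 = fully raised (bar 15 mm above the plate); starts anywhere from 0.15 to 1.2; the bar meets the relays near 2.17, its spring then yields and the screw is blocked near 2.5. It stays where it is left; turning it takes about 0.08 N m.
- ratchet_knob (a joint): Slip of the knob past the screw, rad, growing clockwise seen from above, 0 at the start. The knob drives the screw until that is blocked, winding up to 0.08, then (about 0.115 N m) slips, a click every 0.52 rad as the slip passes 0.26, 0.79, 1.31; let go, it snaps to the nearest notch (0.52, 1.05). A white mark on the knob and a pointer on the collar show the slip. Turned back, it drives the screw up.
- straightedge: Aluminium straightedge: plate 150 long (its y), x -20 to +60, 5 mm thick, 0.13 to 0.25 kg, straight working edge at x = +60. Grip rib 10 mm thick (x +-5), 70 mm long in y, its top 34 mm above the underside. Origin: under the rib's centre. Starts flat on the bench left or right of the jig (the bin on the other side), working edge roughly away from the robot, turned up to 0.3 rad.
- part_a: Black moulded relay, 24 (its x) x 20 (its y) x 8.5 mm, origin under its centre; no. 1 of the four on the jig plate, counted from the jig's +y side. They start 31 to 87 mm in front of the fence (jig -x), about 32 mm apart in y (48, 16, -16, -48 mm), turned up to 0.4 rad. Home against the fence its origin is at jig x = -12.
- part_b: Black moulded relay, 24 (its x) x 20 (its y) x 8.5 mm, origin under its centre; no. 2 of the four on the jig plate, counted from the jig's +y side. They start 31 to 87 mm in front of the fence (jig -x), about 32 mm apart in y (48, 16, -16, -48 mm), turned up to 0.4 rad. Home against the fence its origin is at jig x = -12.
- part_c: Black moulded relay, 24 (its x) x 20 (its y) x 8.5 mm, origin under its centre; no. 3 of the four on the jig plate, counted from the jig's +y side. They start 31 to 87 mm in front of the fence (jig -x), about 32 mm apart in y (48, 16, -16, -48 mm), turned up to 0.4 rad. Home against the fence its origin is at jig x = -12.
- part_d: Black moulded relay, 24 (its x) x 20 (its y) x 8.5 mm, origin under its centre; no. 4 of the four on the jig plate, counted from the jig's +y side. They start 31 to 87 mm in front of the fence (jig -x), about 32 mm apart in y (48, 16, -16, -48 mm), turned up to 0.4 rad. Home against the fence its origin is at jig x = -12.
- reject_bin: Bystander: small open parts bin, 112 x 75 x 47 mm, on the bench left or right of the jig. Origin under its centre.
- jar: Bystander: screw jar, 46 mm in diameter, 50 mm tall, on the bench left of the jig. Origin under its centre.
- spool: Bystander: wire spool on its flange, 53 mm in diameter, 40 mm tall, between robot and jig. Origin under its centre.
- stamp: Bystander: hand stamp, 24 x 34 x 56 mm, between robot and jig. Origin under its centre.

How it is judged:
By the outcome, as a careful person would: the job done as asked, in the order asked, and still so for the second after the job is handed in, with the robot touching nothing.
It also fails if it takes over 64 s, if anything falls off the work surface, if the arm or the gripper's body presses on something with over 40 N, if the wrist force passes 120 N, or if a joint passes its speed limit or range.

ROBOT

A 6-joint arm with a two-finger parallel gripper is mounted at the origin on a cart in front of the work surface, level with it; the furniture and walls round the work are solid. World frame = base frame: x ahead of the robot, y to its left, z up, the work surface at z = 0. Lengths are in mm, angles in rad, forces in N, time in s.
With the tool pointing down it reaches from about 300 to 775 mm from the base axis. Payload 14.6 kg.
Tool frame: the origin (TCP) lies at the very end of the fingers, on their centre line; the grasp point (between the pads) lies 19 mm behind it; z points along the fingers, y is the line along which they close (so a half turn about z gives the same grasp; the last joint's range is limited). The gripper opens to 94 mm and grips with 3 to 60 N. Pads are 16 mm wide; open, the fingers measure 119 mm over their backs; the gripper's body (75 mm by 177 mm) begins 78 mm behind the grasp point.
Start: joints at [1.236, 0.3, 1.521, -0, 1.321, -0.067], TCP at [145.533, 530.386, 205.446] pointing down, gripper open.
Joint ranges: [-3.03, 3.03], [-0.79, 2.21], [0.23, 2.52], [-1.04, 4.18], [0, 3.07], [-2.55, 2.55]. Speed limits (rad/s): [2.22, 2.22, 2.57, 3.14, 3.14, 3.14].

INTERFACE

Orientations are given as [roll, pitch, yaw] about the fixed x, y, z axes, in that order (R = Rz(yaw) Ry(pitch) Rx(roll)).
In Python, from cell import manip, camera, get_calibration gives the robot as it stands. The module is installed in compiled form; this text tells all that it offers.
- The arm moves only by the tool jog_arm, never from a script. Its argument "plan" is one flat list of numbers, 6 for each row, row after row: the shift along the world's x, y, z in m, then the turn, a rotation vector about the world's x, y, z in degrees. A call has 1 to 20 rows; each row is the pose to reach, as a shift and turn from the pose commanded when the call began; what a row does not reach only later rows make up. A row lasts 1/10 s, in which the tool goes at most 50 mm and 8.59 degrees, less where a joint would pass 70% of its speed; a pose out of reach is approached as far as the arm can. A call with a gripper value outside its range is refused whole. "claw" is the finger opening in m, from 0 to 0.094, set as the call begins (left out, the last holds). The fingers move at their own pace and stop on an object; "force" is the grip in N (left out, the last holds). Time passes only in rows, so rows that repeat a pose let the fingers close. It gives the time, the measured TCP pose, the force, the opening and the grip force at its end, in the units of the state.
- manip.read_state(): the state, without advancing time (a new reading comes with each control period).
- camera(name): name is "side" or "top" or "wrist"; returns (picture, depth): 384x512x3 uint8, red, green, blue; 384x512 float32, mm along the optical axis (not along the pixel's ray), 0 where there is no reading.
- get_calibration(name): a dict with "fx", "fy", "cx", "cy" (pixels), "k1" (the pictures are not rectified: a ray, as slopes to the right and down, at radius r is drawn at 1 + k1 r^2 times it, then the intrinsics apply), "origin" and "attitude" of the camera in the world. Camera axes: x right, y down, z forward; pixel columns grow to the right and rows downward; lengths in mm; the calibration is good to about 2 mm. A picture is of the moment at which its call begins: read the wrist's pose just before it. get_calibration takes no time and is no camera call; for the wrist camera it gives the pose at the moment of the call.
- manip.sign_off(): hands the job in; it is judged then, once.
The state is a dict: "clock": time; "joints": joint angles; "qd": joint speeds; "effort": joint torques, N m; "eef_pos": TCP position; "eef_rot": TCP orientation; "wrist_force": force on the tool from outside, world axes, zero at the start; "moment": the same for the moment, N m; "finger_gap": finger opening in mm; "finger_force": force on a finger pad.
Only numpy, scipy, OpenCV 4.12 (cv2) and the standard library are available. Lean on these libraries where they do the work, as an engineer would, in place of code of your own. Each camera call takes 0.05 s, during which the arm holds its last target. There are 200 camera calls.

## Working session

There is one attempt and no reset: what is moved stays moved. The work goes in short steps, Python scripts to look and compute and a tool call to move; the robot and the scene stay as the last step left them, time stands still between calls to the robot, and variables do not carry over. Pictures are saved under pics/ and viewed, at most 10 in all, crops included, and the job is handed in when it is done.

Besides the shell and the picture viewer there is one more tool, called after ">>>" by a JSON object that holds its "api" and its "payload". jog_arm: Moves the arm, as the interface text tells. Its arguments: {"type":"object","properties":{"plan":{"type":"array"},"claw":{"type":"number"},"force":{"type":"number"}},"required":["plan"]}

```bash
mkdir -p pics
cat > h.py <<'E'
import numpy as np, cv2
from cell import manip, camera, get_calibration
from scipy.spatial.transform import Rotation as R
def cast(cal,uv,z):
    uv=np.atleast_2d(np.float64(uv)); d=(uv-[cal['cx'],cal['cy']])/[cal['fx'],cal['fy']]
    s=d.copy()
    for _ in range(20): s=d/(1+cal['k1']*(s**2).sum(1,keepdims=True))
    ray=np.c_[s,np.ones(len(s))]
    A=np.array(cal['attitude']); M=A if A.shape==(3,3) else R.from_euler('xyz',A).as_matrix()
    w=ray@M.T; o=np.array(cal['origin'],float)
    return o+w*((z-o[2])/w[:,2])[:,None]
E
python3 - <<'E'
from h import *
print(manip.read_state())
for n in('top','side'):
    p,d=camera(n); c=get_calibration(n); print(n,c)
    cv2.imwrite(f'pics/{n}0.png',p[:,:,::-1]); np.save(f'{n}0.npy',d)
    print(cast(c,[[0,0],[511,0],[0,383],[511,383]],0).round())
E
```

```text
{'clock': 0.0, 'joints': array([ 1.23635333e+00,  3.00472388e-01,  1.52158721e+00, -5.60350971e-06,
        1.32070980e+00, -6.65989574e-02]), 'qd': array([ 0.00012244,  0.00066942, -0.00185737, -0.0001106 ,  0.00190624,
       -0.00109013]), 'effort': array([-3.80576123e-03, -5.31789351e+01, -3.52742457e+01,  7.06650387e-02,
        2.43756064e-02, -1.08206891e-04]), 'eef_pos': array([145.47449229, 530.13382869, 204.88303538]), 'eef_rot': array([-3.14041815e+00, -7.28967355e-05,  2.87374996e+00]), 'wrist_force': array([ 0.40104435,  0.68505296, -0.23797196]), 'moment': array([ 0.04285898,  0.02711533, -0.04476138]), 'finger_force': 0.0, 'finger_gap': 94.16804199728608}
top {'fx': 370.5856113174458, 'fy': 370.5856113174458, 'cx': 252.4812877427879, 'cy': 196.66184227455966, 'k1': -0.04621335655775312, 'origin': array([ 371.13727691,   -8.25736976, 1148.94613169]), 'attitude': array([-2.99697402e+00, -1.84470742e-04, -1.59858909e+00])}
[[1266.  860.    0.]
 [1217. -948.    0.]
 [  -9.  765.    0.]
 [ -52. -779.    0.]]
side {'fx': 455.70368886339213, 'fy': 455.70368886339213, 'cx': 264.77026519738905, 'cy': 188.11229165769288, 'k1': 0.04392205990755619, 'origin': array([ 140.06336103, -834.34993992,  784.99178763]), 'attitude': array([-2.2197798 , -0.02343827, -0.44312537])}
[[ -23. 2303.    0.]
 [2854. 1238.    0.]
 [ -75. -235.    0.]
 [ 760. -619.    0.]]
```

View pics/top0.png

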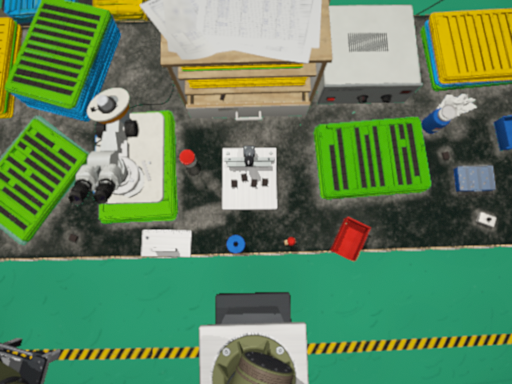

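View pics/side0.png

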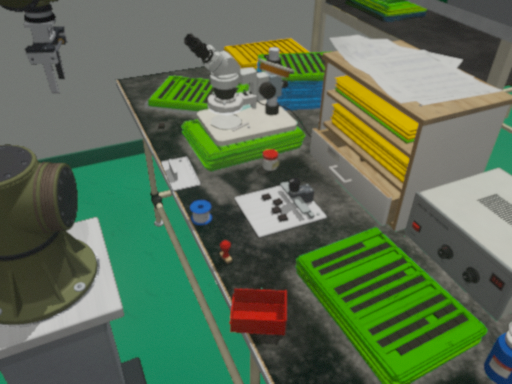

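The top view shows the straightedge at (165,243), the jig at (249,178), the jar at (187,157), the spool at (235,244), the stamp at (290,241) and the bin at (350,238). The relays are dark squares near (250,181).

Run:
```python
from h import *
c=get_calibration('top'); p=cv2.imread('pics/top0.png')
hsv=cv2.cvtColor(p,cv2.COLOR_BGR2HSV)
m=((hsv[:,:,1]<40)&(hsv[:,:,2]>150)).astype(np.uint8)
for nm,(x0,y0,x1,y1),z in(('se',(138,226,195,258),5),('jig',(216,140,282,214),6)):
    mm=np.zeros_like(m); mm[y0:y1,x0:x1]=m[y0:y1,x0:x1]
    cs,_=cv2.findContours(mm,cv2.RETR_EXTERNAL,cv2.CHAIN_APPROX_NONE); k=max(cs,key=cv2.contourArea)
    b=cv2.boxPoints(cv2.minAreaRect(k)); print(nm,b.round(1).tolist(),cast(c,b,z).round(1)[:,:2].tolist(), cast(c,b.mean(0),z).round(1))
for nm,uv,z in(('jar',(187,157),50),('spool',(235,244),40),('stamp',(290,241),56),('bin',(350,238),47)): print(nm,cast(c,[uv],z).round())
cr=np.hstack([cv2.resize(p[135:265,130:290],None,fx=5,fy=4.6,interpolation=2)])
cv2.imwrite('pics/c1.png',cr[:598,:800])
```

```text
se [[140.8000030517578, 256.6000061035156], [141.39999389648438, 228.89999389648438], [194.60000610351562, 230.10000610351562], [194.0, 257.79998779296875]] [[361.6, 334.2], [446.5, 333.2], [438.5, 168.2], [353.9, 170.8]] [[399.9 251.4   5. ]]
jig [[222.0, 147.0], [277.0, 147.0], [277.0, 209.0], [222.0, 209.0]] [[699.9, 79.4], [695.0, -95.5], [496.7, -88.1], [501.5, 82.5]] [[597.   -5.4   6. ]]
jar [[659. 183.  50.]]
spool [[392.  43.  40.]]
stamp [[ 396. -119.   56.]]
bin [[ 400. -299.   47.]]
```

View pics/c1.png

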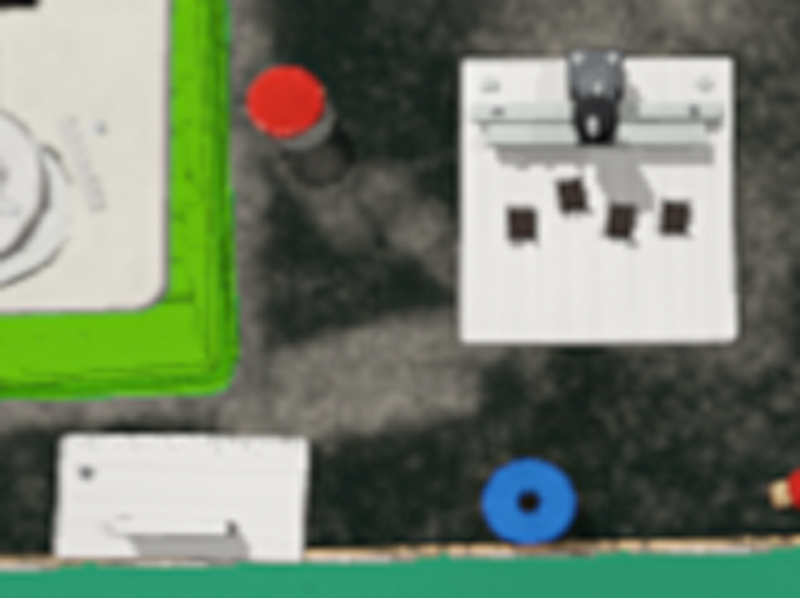

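The crop shows the straightedge plate from (58,435) to (305,558), with its rib casting a shadow at (190,545). The four relays are at (522,223), (572,195), (621,221) and (675,216), and the knob is at (597,118). Next I go above the straightedge with the tool y along world x.

>>> {"api": "jog_arm", "payload": {"plan": [0.117, -0.14, 0, 0, 0, -37, 0.234, -0.279, 0, 0, 0, -74.6, 0.234, -0.279, 0, 0, 0, -74.6, 0.234, -0.279, 0, 0, 0, -74.6, 0.234, -0.279, 0, 0, 0, -74.6, 0.234, -0.279, 0, 0, 0, -74.6, 0.234, -0.279, 0, 0, 0, -74.6, 0.234, -0.279, 0, 0, 0, -74.6, 0.234, -0.279, 0, 0, 0, -74.6, 0.234, -0.279, 0, 0, 0, -74.6, 0.234, -0.279, 0, 0, 0, -74.6], "claw": 0.06, "force": 40}}

```text
clock: 1.2
eef_pos: [379.3, 251.5, 205.3]
eef_rot: [-3.141, 0.0, 1.575]
wrist_force: [-0.3, 0.3, -0.1]
finger_gap: 60.1
finger_force: 0.0
```

Run:
```python
from h import *
s=manip.read_state(); c=get_calibration('wrist'); p,d=camera('wrist'); print(s['clock'],s['eef_pos'],s['eef_rot'],s['wrist_force'],s['qd'].max()); print(c)
import pickle; pickle.dump((c,s),open('w1.pkl','wb')); np.save('w1.npy',d)
cv2.imwrite('pics/w1.png',p[:,:,::-1]); print(cast(c,[[0,0],[511,0],[0,383],[511,383],[256,192]],5).round())
```

```text
1.2 [379.33681235 251.49521174 205.30630569] [-3.14128818e+00  1.49662604e-04  1.57523051e+00] [-0.2565564   0.34296512 -0.10369918] 0.007637366708591038
{'fx': 320.4555652992838, 'fy': 320.4555652992838, 'cx': 253.9314073612531, 'cy': 193.96789774200394, 'k1': -0.06197548776620391, 'origin': array([379.05770842, 320.49912036, 384.07284801]), 'attitude': array([2.89914610e+00, 7.35929202e-05, 2.86563325e-03])}
[[ 92. 452.   5.]
 [670. 454.   5.]
 [-14. -77.   5.]
 [780. -75.   5.]
 [382. 229.   5.]]
```

View pics/w1.png

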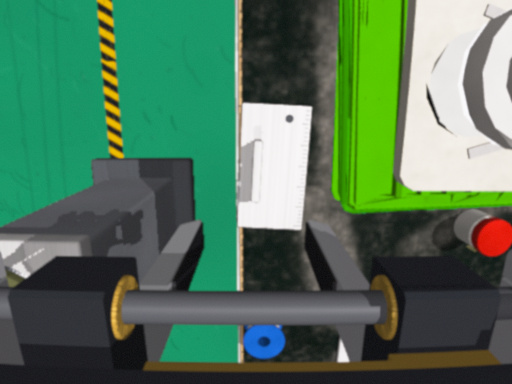

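The wrist view shows the straightedge with its right (working) edge running from (311,107) to (302,229). The rib's top is the bright strip at x 253–262, y 140–202, with its shadow to the left.

Run:
```python
from h import *
import pickle
c,s=pickle.load(open('w1.pkl','rb')); p=cv2.imread('pics/w1.png'); hsv=cv2.cvtColor(p,cv2.COLOR_BGR2HSV)
m=((hsv[:,:,1]<40)&(hsv[:,:,2]>140)).astype(np.uint8)
mm=np.zeros_like(m); mm[98:235,243:325]=m[98:235,243:325]
cs,_=cv2.findContours(mm,cv2.RETR_EXTERNAL,cv2.CHAIN_APPROX_NONE); k=max(cs,key=cv2.contourArea)[:,0,:].astype(float)
# right edge: per row rightmost
rows=np.arange(115,222); re=np.array([[mm[r].nonzero()[0].max()+.5,r] for r in rows]); w=cast(c,re,5)
f=np.polyfit(w[:,1],w[:,0],1); print('edge x = %.4f*y + %.2f'%tuple(f),'rms',np.std(w[:,0]-np.polyval(f,w[:,1])))
cols=np.arange(250,298); t=cast(c,[[q,mm[:,q].nonzero()[0].min()-.5] for q in cols],5); b=cast(c,[[q,mm[:,q].nonzero()[0].max()+.5] for q in cols],5)
print('top',np.polyfit(t[:,0],t[:,1],1),t.mean(0),'bot',np.polyfit(b[:,0],b[:,1],1),b.mean(0))
th=-np.arctan(f[0]); mid=(t.mean(0)+b.mean(0))/2
g=p.mean(2)
print('theta',th); yc=mid[1]
# centre of length at edge; rib centre
ex=np.array([np.cos(th),np.sin(th)]); ey=np.array([-ex[1],ex[0]])
# intersection of edge line with the mid y-line
P=mid[:2]; E0=np.array([np.polyval(f,P[1]),P[1]]); a=(E0-P)@ex; edge=P+a*ex
print('length',(t.mean(0)-b.mean(0))[:2]@ey,'edge mid',edge,'origin',edge-60*ex)
d=np.load('w1.npy')
# check rib by image
for r in(150,170,190): print(r,[int(v) for v in g[r,236:272]])
for r in (150,170,190): print(cast(c,[[253,r],[262,r]],34).round(1).tolist())
```

```text
edge x = 0.0433*y + 431.22 rms 0.35845878719074087
top [-4.51061802e-02  3.51556264e+02] [401.40638636 333.45035496   5.        ] bot [-4.73877176e-02  2.01657296e+02] [403.96143922 182.51448511   5.        ]
theta -0.043281447102117634
length 150.68396720660985 edge mid [442.32216304 256.26574713] origin [382.37835277 258.86182325]
150 [197, 212, 179, 141, 147, 164, 169, 170, 169, 168, 167, 166, 167, 166, 167, 164, 162, 176, 210, 231, 238, 239, 241, 241, 241, 237, 237, 240, 243, 243, 244, 245, 245, 244, 243, 241]
170 [199, 212, 175, 140, 148, 166, 169, 169, 167, 165, 167, 169, 167, 166, 163, 157, 173, 211, 232, 238, 241, 242, 242, 241, 236, 237, 242, 243, 244, 245, 245, 245, 243, 242, 242, 242]
190 [155, 162, 145, 144, 163, 169, 169, 165, 166, 167, 168, 168, 167, 166, 166, 181, 213, 233, 240, 242, 242, 242, 239, 233, 235, 241, 243, 244, 244, 245, 244, 243, 242, 242, 243, 244]
[[378.1, 283.3, 34.0], [387.9, 283.3, 34.0]]
[[378.2, 261.2, 34.0], [388.1, 261.2, 34.0]]
[[378.2, 238.5, 34.0], [388.3, 238.5, 34.0]]
```

>>> {"api": "jog_arm", "payload": {"plan": [0.0029, 0.0075, -0.05, 0, 0, -2.6, 0.0029, 0.0075, -0.1, 0, 0, -2.6, 0.0029, 0.0075, -0.15, 0, 0, -2.6, 0.0029, 0.0075, -0.175, 0, 0, -2.6, 0.0029, 0.0075, -0.1955, 0, 0, -2.6, 0.0029, 0.0075, -0.1955, 0, 0, -2.6, 0.0029, 0.0075, -0.1955, 0, 0, -2.6]}}

```text
clock: 1.95
eef_pos: [382.4, 259.3, 10.5]
eef_rot: [-3.142, -0.0, 1.528]
wrist_force: [0.4, 0.2, -0.2]
finger_gap: 60.1
finger_force: 0.0
```

>>> {"api": "jog_arm", "payload": {"plan": [0, 0, 0, 0, 0, 0, 0, 0, 0, 0, 0, 0, 0, 0, 0, 0, 0, 0, 0, 0, 0, 0, 0, 0, 0, 0, 0, 0, 0, 0, 0, 0, 0, 0, 0, 0, 0, 0, 0, 0, 0, 0, 0, 0, 0, 0, 0, 0], "claw": 0, "force": 50}}

```text
clock: 2.75
eef_pos: [382.4, 258.9, 10.0]
eef_rot: [-3.141, 0.0, 1.526]
wrist_force: [0.0, 0.2, 1.2]
finger_gap: 9.8
finger_force: 50.0
```

>>> {"api": "jog_arm", "payload": {"plan": [0, 0, 0.03, 0, 0, 0, 0, 0, 0.06, 0, 0, 0, 0, 0, 0.1, 0, 0, 0, 0.005, -0.04, 0.14, 0, 0, 1, 0.01, -0.09, 0.18, 0, 0, 2, 0.028, -0.14, 0.18, 0, 0, 2.6, 0.028, -0.19, 0.18, 0, 0, 2.6, 0.028, -0.24, 0.18, 0, 0, 2.6, 0.028, -0.259, 0.18, 0, 0, 2.6, 0.028, -0.259, 0.18, 0, 0, 2.6, 0.028, -0.259, 0.18, 0, 0, 2.6]}}

```text
clock: 3.85
eef_pos: [410.3, -0.5, 189.8]
eef_rot: [-3.141, -0.0, 1.57]
wrist_force: [-0.1, 0.8, -1.5]
finger_gap: 9.4
finger_force: 50.0
```

Run:
```python
from h import *
s=manip.read_state(); c=get_calibration('wrist'); p,d=camera('wrist'); print(s['clock'],s['eef_pos'],s['eef_rot'],s['wrist_force'],s['moment'],s['finger_gap']); print(c['origin'])
import pickle; pickle.dump((c,s),open('w2.pkl','wb')); np.save('w2.npy',d)
cv2.imwrite('pics/w2.png',p[:,:,::-1]); cv2.imwrite('pics/w2c.png',cv2.resize(p[60:310,210:510,::-1],None,fx=2.4,fy=2.4,interpolation=2))
```

```text
3.85 [410.27501751  -0.50597458 189.76901077] [-3.14120030e+00 -2.52163796e-04  1.56966067e+00] [-0.08179244  0.82063085 -1.51225445] [-0.04478919  0.10840941 -0.03845671] 9.396593570427452
[410.39750843  68.43297316 368.55761903]
```

View pics/w2c.png

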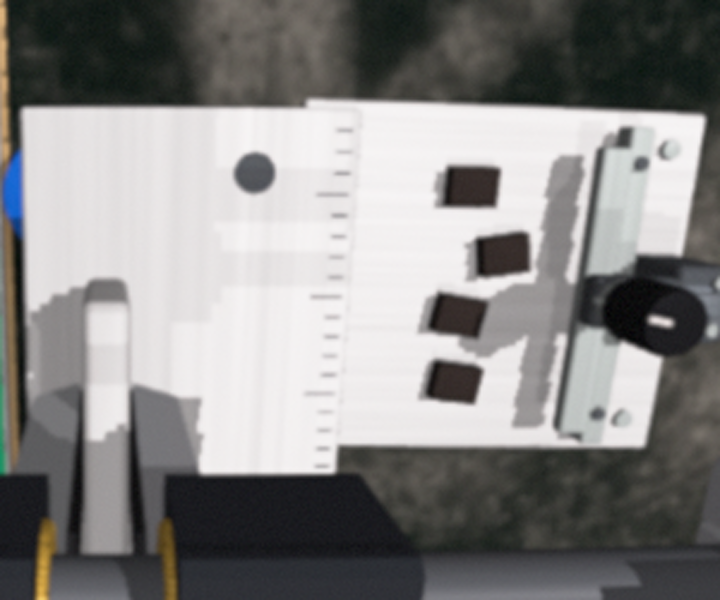

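The crop shows the straightedge held square, with its edge from (360,110) to (337,470). The jig plate's edges run (307,100)–(705,117)–(645,447)–(340,445). The relays are at (471,187), (503,254), (458,314) and (455,381). The bar front runs (600,150)–(560,425) and the knob is at (657,315) with a white mark at (661,321).

Run:
```python
from h import *
import pickle
c,s=pickle.load(open('w2.pkl','rb')); p=cv2.imread('pics/w2.png'); g=cv2.GaussianBlur(cv2.cvtColor(p,cv2.COLOR_BGR2GRAY),(3,3),0).astype(float); d=np.load('w2.npy')
full=lambda x,y:(210+(x+.5)/2.4-.5,60+(y+.5)/2.4-.5)
def edge(a,b,n,z,fit,half=5):
    a=np.array(full(*a));b=np.array(full(*b)); t=(b-a)/np.linalg.norm(b-a); nn=np.array([-t[1],t[0]]); pts=[]
    for u in np.linspace(.08,.92,n):
        q=a+u*(b-a); k=np.arange(-half,half+.01,.25); l=q+k[:,None]*nn
        v=cv2.remap(g.astype(np.float32),l[:,0].astype(np.float32)[None],l[:,1].astype(np.float32)[None],1)[0]
        dv=abs(np.gradient(v)); pts.append(l[dv.argmax()])
    w=cast(c,pts,z); X,Y=(w[:,1],w[:,0]) if fit=='y' else (w[:,0],w[:,1])
    f=np.polyfit(X,Y,1)
    for _ in range(3):
        r=Y-np.polyval(f,X); ok=abs(r)<=max(.5,1.5*np.median(abs(r))); f=np.polyfit(X[ok],Y[ok],1)
    return f,np.std((Y-np.polyval(f,X))[ok]),ok.sum()
F={}
for nm,a,b,z,fit in(('back',(700,145),(690,200),6,'y'),('backlow',(668,320),(645,447),6,'y'),('left',(390,104),(690,116),6,'x'),('right',(345,445),(640,447),6,'x'),('working',(360,115),(337,465),185,'y'),('fencetop_back',(652,135),(606,435),18,'y')):
    F[nm]=edge(a,b,40,z,fit); print(nm,F[nm])
sl=np.mean([F['left'][0][0],F['right'][0][0]]); print('mean side slope',sl)
x=610; print('left y',np.polyval(F['left'][0],x),'right y',np.polyval(F['right'][0],x))
hsv=cv2.cvtColor(p,cv2.COLOR_BGR2HSV)
m=((g<85)).astype(np.uint8); 
cs,_=cv2.findContours(m[120:235,380:440].copy(),cv2.RETR_EXTERNAL,cv2.CHAIN_APPROX_NONE)
for k in cs:
    if 100<cv2.contourArea(k)<600:
        (cx,cy),wh,an=cv2.minAreaRect(k); print('relay',cast(c,[[cx+380,cy+120]],14.5).round(1)[0,:2],wh)
k=full(657,315); print('knob top',cast(c,[k],82.5).round(1), 'depths knob',d[int(k[1]),int(k[0])])
o=c['origin'];A=R.from_euler('xyz',c['attitude']).as_matrix()
for q in((345,300),(400,420),(640,200)):
    u=full(*q); w=cast(c,[u],0)[0]-o; print('z at',q, o[2]+ (d[int(u[1]),int(u[0])]*(w/(w@A[:,2])))[2])
```

```text
back (array([2.61106532e-02, 6.93784335e+02]), np.float64(0.23118971580754988), np.int64(36))
backlow (array([2.33423212e-03, 6.92836782e+02]), np.float64(0.2838957560739913), np.int64(25))
left (array([-1.99941304e-02,  9.41278293e+01]), np.float64(0.23054973235254866), np.int64(33))
right (array([-2.94598579e-02, -6.97504480e+01]), np.float64(0.1909959300122778), np.int64(27))
working (array([3.92437456e-02, 4.68009967e+02]), np.float64(0.4035674433849738), np.int64(24))
fencetop_back (array([2.21557421e-02, 6.60716196e+02]), np.float64(0.26939147705801647), np.int64(25))
mean side slope -0.024726994177539485
left y 81.93140977170846 right y -87.72096133647284
relay [579.9 -49.4] (20.589765548706055, 14.63609790802002)
relay [578.5 -16.1] (21.868906021118164, 14.988800048828125)
relay [597.1  13.4] (14.884167671203613, 21.333974838256836)
relay [578.2  45. ] (15.0, 21.0)
knob top [[6.281e+02 2.000e-01 8.250e+01]] depths knob 293.9357
z at (345, 300) 183.61805389216545
z at (400, 420) 5.641327002800438
z at (640, 200) 18.608855270844913
```

Run:
```python
from h import *
import pickle
c,s=pickle.load(open('w2.pkl','rb')); d=np.load('w2.npy'); o=c['origin'];A=R.from_euler('xyz',c['attitude']).as_matrix()
v,u=np.mgrid[0:384,0:512]; uv=np.c_[u.ravel(),v.ravel()]
w=cast(c,uv,0)-o; P=(o+w*(d.ravel()/(w@A[:,2]))[:,None]).reshape(384,512,3)
sel=(P[:,:,2]>165)&(P[:,:,2]<200)&(u>255)&(u<352)&(v>108)&(v<225)
X=P[sel]; f,*_=np.linalg.lstsq(np.c_[X[:,:2]-X[:,:2].mean(0),np.ones(len(X))],X[:,2],rcond=None); print('plane',f,X[:,:2].mean(0),len(X))
r=np.arange(112,250,4); e=[]
for k in r:
    q=np.where((P[k,:,2]>165)&(P[k,:,2]<200)&(u[k]<370))[0]
    if len(q): e.append(P[k,q.max()])
e=np.array(e); print(e[::3].round(1)); print(np.polyfit(e[:,1],e[:,0],1))
```

```text
plane [-8.38571447e-03 -3.90717472e-03  1.84471427e+02] [439.98496218  39.57954166] 10755
[[469.5  70.3 184.5]
 [469.4  63.6 184.1]
 [470.1  56.9 183.5]
 [469.7  50.1 184.5]
 [469.4  43.2 184.8]
 [469.3  36.2 184.9]
 [470.6  28.5 182.6]
 [470.3  21.3 183.3]
 [470.3  13.7 183.1]
 [470.    6.3 183.9]
 [469.8  -1.3 184.2]
 [469.8  -9.2 184.3]]
[-1.09612108e-03  4.69821789e+02]
```

>>> {"api": "jog_arm", "payload": {"plan": [0.045, 0, 0, 0, 0, -1.4, 0.0815, 0, -0.03, 0, 0, -1.4, 0.0815, 0, -0.08, 0, 0, -1.4, 0.0815, 0, -0.12, 0, 0, -1.4, 0.0815, 0, -0.15, 0, 0, -1.4, 0.0815, 0, -0.165, 0, 0, -1.4, 0.0815, 0, -0.1727, 0, 0, -1.4, 0.0815, 0, -0.1727, 0, 0, -1.4, 0.0815, 0, -0.1727, 0, 0, -1.4, 0.0815, 0, -0.1727, 0, 0, -1.4]}}

```text
clock: 4.9
eef_pos: [492.3, 0.4, 17.8]
eef_rot: [3.141, 0.0, 1.548]
wrist_force: [0.3, 0.1, -1.7]
finger_gap: 9.7
finger_force: 50.0
```

>>> {"api": "jog_arm", "payload": {"plan": [0.004, 0, 0, 0, 0, 0, 0.008, 0, 0, 0, 0, 0, 0.011, 0, 0, 0, 0, 0, 0.014, 0, 0, 0, 0, 0, 0.017, 0, 0, 0, 0, 0, 0.02, -0.0005, 0, 0, 0, 0, 0.023, -0.0005, 0, 0, 0, 0, 0.026, -0.0006, 0, 0, 0, 0, 0.029, -0.0007, 0, 0, 0, 0, 0.032, -0.0008, 0, 0, 0, 0, 0.035, -0.0009, 0, 0, 0, 0, 0.038, -0.0009, 0, 0, 0, 0, 0.041, -0.001, 0, 0, 0, 0, 0.044, -0.0011, 0, 0, 0, 0, 0.047, -0.0012, 0, 0, 0, 0, 0.05, -0.0012, 0, 0, 0, 0, 0.053, -0.0013, 0, 0, 0, 0, 0.056, -0.0014, 0, 0, 0, 0, 0.059, -0.0014, 0, 0, 0, 0, 0.062, -0.0015, 0, 0, 0, 0]}}

```text
clock: 6.9
eef_pos: [554.2, -1.6, 17.2]
eef_rot: [-3.142, 0.0, 1.547]
wrist_force: [-0.4, 0.4, -2.7]
finger_gap: 9.6
finger_force: 50.0
```

>>> {"api": "jog_arm", "payload": {"plan": [0.001, 0, 0, 0, 0, 0, 0.002, 0, 0, 0, 0, 0, 0.003, 0, 0, 0, 0, 0, 0.004, 0, 0, 0, 0, 0, 0.004, 0, 0, 0, 0, 0]}}

```text
clock: 7.4
eef_pos: [558.0, -1.6, 17.3]
eef_rot: [3.141, -0.0, 1.547]
wrist_force: [0.5, -1.1, -2.4]
finger_gap: 10.0
finger_force: 50.0
```

>>> {"api": "jog_arm", "payload": {"plan": [0.001, 0, 0, 0, 0, 0, 0.002, 0, 0, 0, 0, 0, 0.003, 0, 0, 0, 0, 0, 0.003, 0, 0, 0, 0, 0]}}

```text
clock: 7.8
eef_pos: [561.1, -1.6, 17.2]
eef_rot: [3.142, 0.0, 1.547]
wrist_force: [0.2, -0.1, -2.6]
finger_gap: 9.6
finger_force: 50.0
```

>>> {"api": "jog_arm", "payload": {"plan": [0.0005, 0, 0, 0, 0, 0, 0.001, 0, 0, 0, 0, 0, 0.0015, 0, 0, 0, 0, 0, 0.0015, 0, 0, 0, 0, 0]}}

```text
clock: 8.2
eef_pos: [562.5, -1.6, 17.2]
eef_rot: [-3.142, 0.0, 1.547]
wrist_force: [0.4, -0.5, -2.2]
finger_gap: 9.5
finger_force: 50.0
```

>>> {"api": "jog_arm", "payload": {"plan": [0.0005, 0, 0, 0, 0, 0, 0.001, 0, 0, 0, 0, 0, 0.001, 0, 0, 0, 0, 0]}}

```text
clock: 8.5
eef_pos: [563.5, -1.6, 17.2]
eef_rot: [3.142, 0.0, 1.547]
wrist_force: [-0.8, -1.1, -0.9]
finger_gap: 9.6
finger_force: 50.0
```

>>> {"api": "jog_arm", "payload": {"plan": [0.0005, 0, 0, 0, 0, 0, 0.001, 0, 0, 0, 0, 0, 0.001, 0, 0, 0, 0, 0]}}

```text
clock: 8.8
eef_pos: [564.5, -1.6, 17.3]
eef_rot: [3.141, -0.0, 1.547]
wrist_force: [-0.1, 0.1, -2.0]
finger_gap: 9.8
finger_force: 50.0
```

>>> {"api": "jog_arm", "payload": {"plan": [0.0005, 0, 0, 0, 0, 0, 0.001, 0, 0, 0, 0, 0, 0.001, 0, 0, 0, 0, 0]}}

```text
clock: 9.1
eef_pos: [565.5, -1.6, 17.3]
eef_rot: [3.142, 0.0, 1.547]
wrist_force: [-0.1, 0.2, -1.5]
finger_gap: 10.1
finger_force: 50.0
```

Run:
```python
from h import *
s=manip.read_state(); c=get_calibration('wrist'); p,d=camera('wrist'); print(s['wrist_force'],s['moment'])
import pickle; pickle.dump((c,s),open('w3.pkl','wb')); np.save('w3.npy',d)
cv2.imwrite('pics/w3.png',p[:,:,::-1]); cv2.imwrite('pics/w3c.png',cv2.resize(p[0:290,200:512,::-1],None,fx=2,fy=2,interpolation=2))
```

```text
[-0.13161752  0.21172145 -1.50514768] [-0.08232806  0.04447655 -0.01631382]
```

View pics/w3c.png

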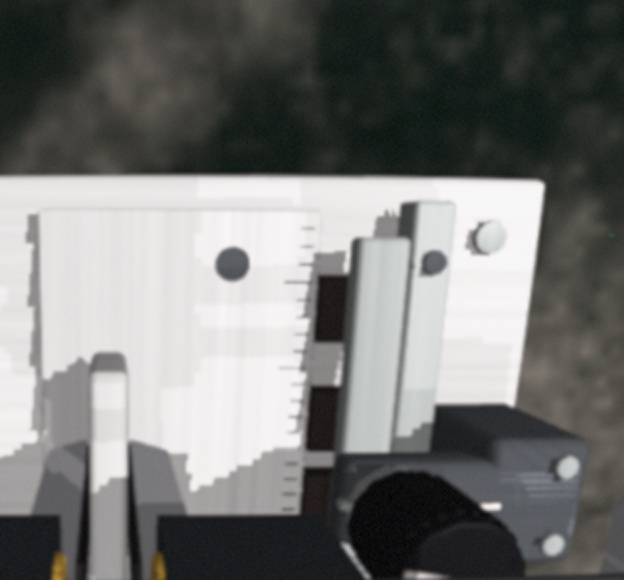

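The straightedge is square on the plate with its edge at x≈318. The relays are bunched against it at (332,308), (325,418) and (316,490), and the bar's front edge is at x≈350. The fence top's front edge shows at (402,205) and its back edge at (455,205).

Run:
```python
from h import *
import pickle
c,s=pickle.load(open('w3.pkl','rb'))
f=lambda x,y:(200+(x+.5)/2-.5,(y+.5)/2-.5)
for n,q,z in(('edge',(318,230),12),('edge low',(303,450),12),('fence front top',(401,210),18),('fence back top',(455,205),18),('fence back top',(437,395),18),('plate back',(543,190),6),('plate back',(519,395),6),('plate left',(300,178),6),('bar front',(352,260),28)): print(n,cast(c,[f(*q)],z).round(1))
```

```text
edge [[626.2  66.3  12. ]]
edge low [[624.9   1.   12. ]]
fence front top [[647.   71.4  18. ]]
fence back top [[662.1  72.6  18. ]]
fence back top [[661.9  19.   18. ]]
plate back [[695.2  77.2   6. ]]
plate back [[695.1  15.    6. ]]
plate left [[622.3  81.    6. ]]
bar front [[630.4  58.7  28. ]]
```

>>> {"api": "jog_arm", "payload": {"plan": [0.0005, 0, 0, 0, 0, 0, 0.001, 0, 0, 0, 0, 0, 0.001, 0, 0, 0, 0, 0]}}

```text
clock: 9.45
eef_pos: [566.2, -1.7, 17.2]
eef_rot: [-3.141, 0.0, 1.547]
wrist_force: [-2.8, -1.5, -1.5]
finger_gap: 9.4
finger_force: 50.0
```

>>> {"api": "jog_arm", "payload": {"plan": [0.0005, 0, 0, 0, 0, 0, 0.001, 0, 0, 0, 0, 0, 0.001, 0, 0, 0, 0, 0]}}

```text
clock: 9.75
eef_pos: [566.4, -1.7, 17.0]
eef_rot: [-3.139, 0.0, 1.548]
wrist_force: [-9.2, -1.2, 2.5]
finger_gap: 10.1
finger_force: 50.0
```

>>> {"api": "jog_arm", "payload": {"plan": [0.0007, 0, 0, 0, 0, 0, 0.0013, 0, 0, 0, 0, 0, 0.0013, 0, 0, 0, 0, 0, 0.0013, 0, 0, 0, 0, 0]}}

```text
clock: 10.15
eef_pos: [566.4, -1.7, 16.8]
eef_rot: [-3.136, 0.0, 1.548]
wrist_force: [-18.5, -2.2, 8.0]
finger_gap: 9.9
finger_force: 50.0
```

Run:
```python
from h import *
s=manip.read_state(); print(s['eef_pos'],s['eef_rot'],s['wrist_force'],s['moment'])
```

```text
[566.38596176  -1.67040525  16.77281371] [-3.13551231e+00  1.72221273e-04  1.54759910e+00] [-18.4846543   -2.19423368   8.04954186] [-0.28534786  3.30472453  0.09176472]
```

>>> {"api": "jog_arm", "payload": {"plan": [-0.002, 0, 0, 0, 0, 0, -0.004, 0.0001, 0, 0, 0, 0, -0.01, 0.0002, 0, 0, 0, 0, -0.025, 0.0006, 0, 0, 0, 0, -0.045, 0.001, 0, 0, 0, 0, -0.06, 0.0015, 0, 0, 0, 0, -0.06, 0.0015, 0.03, 0, 0, 0, -0.07, 0.0015, 0.07, 0, 0, 0, -0.08, 0.0015, 0.11, 0, 0, 0, -0.09, 0.03, 0.14, 0, 0, 0, -0.11, 0.07, 0.14, 0, 0, 0, -0.13, 0.115, 0.14, 0, 0, 0, -0.15, 0.16, 0.14, 0, 0, 0, -0.17, 0.205, 0.14, 0, 0, 0, -0.1807, 0.2416, 0.13, 0, 0, 0, -0.1807, 0.2416, 0.09, 0, 0, 0, -0.1807, 0.2416, 0.05, 0, 0, 0, -0.1807, 0.2416, 0.02, 0, 0, 0, -0.1807, 0.2416, 0.005, 0, 0, 0, -0.1807, 0.2416, 0, 0, 0, 0]}}

```text
clock: 12.15
eef_pos: [387.2, 239.6, 15.9]
eef_rot: [-3.14, 0.001, 1.547]
wrist_force: [0.3, -0.1, -2.4]
finger_gap: 9.8
finger_force: 50.0
```

>>> {"api": "jog_arm", "payload": {"plan": [0, 0, -0.002, 0, 0, 0, 0, 0, -0.004, 0, 0, 0, 0, 0, -0.006, 0, 0, 0, 0, 0, -0.0069, 0, 0, 0, 0, 0, -0.0069, 0, 0, 0]}}

```text
clock: 12.65
eef_pos: [388.2, 240.0, 10.6]
eef_rot: [3.141, -0.0, 1.547]
wrist_force: [0.3, -0.2, -0.9]
finger_gap: 9.7
finger_force: 50.0
```

>>> {"api": "jog_arm", "payload": {"plan": [0, 0, -0.0006, 0, 0, 0, 0, 0, -0.0006, 0, 0, 0]}}

```text
clock: 12.85
eef_pos: [388.1, 240.0, 9.8]
eef_rot: [3.141, -0.0, 1.547]
wrist_force: [-0.1, -0.7, -2.8]
finger_gap: 9.7
finger_force: 50.0
```

>>> {"api": "jog_arm", "payload": {"plan": [0, 0, 0, 0, 0, 0, 0, 0, 0, 0, 0, 0, 0, 0, 0, 0, 0, 0, 0, 0, 0, 0, 0, 0, 0, 0, 0.01, 0, 0, 0, 0, 0, 0.05, 0, 0, 0, 0, 0, 0.1, 0, 0, 0], "claw": 0.04}}

```text
clock: 13.55
eef_pos: [387.0, 239.5, 110.4]
eef_rot: [-3.139, 0.002, 1.547]
wrist_force: [0.2, 0.1, 0.6]
finger_gap: 40.1
finger_force: 0.0
```

>>> {"api": "jog_arm", "payload": {"plan": [0, -0.03, 0.04, 0, 0, 8, 0.01, -0.07, 0.07, 0, 0, 16, 0.03, -0.11, 0.09, 0, 0, 24, 0.06, -0.15, 0.09, 0, 0, 32, 0.09, -0.19, 0.09, 0, 0, 40, 0.13, -0.22, 0.09, 0, 0, 48, 0.17, -0.243, 0.09, 0, 0, 56, 0.21, -0.243, 0.09, 0, 0, 64, 0.25, -0.243, 0.09, 0, 0, 72, 0.292, -0.243, 0.09, 0, 0, 80, 0.292, -0.243, 0.09, 0, 0, 88, 0.292, -0.243, 0.09, 0, 0, 96, 0.292, -0.243, 0.09, 0, 0, 98, 0.292, -0.243, 0.09, 0, 0, 98, 0.292, -0.243, 0.09, 0, 0, 98]}}

```text
clock: 15.05
eef_pos: [679.9, -3.0, 200.3]
eef_rot: [-3.142, 0.0, -3.027]
wrist_force: [0.2, -0.1, 0.7]
finger_gap: 40.2
finger_force: 0.0
```

Run:
```python
from h import *
s=manip.read_state(); c=get_calibration('wrist'); p,d=camera('wrist'); print(s['clock'],s['eef_pos'],s['eef_rot'],s['joints'],s['wrist_force'],c['origin'])
import pickle; pickle.dump((c,s),open('w4.pkl','wb')); np.save('w4.npy',d)
cv2.imwrite('pics/w4.png',p[:,:,::-1]); cv2.imwrite('pics/w4c.png',cv2.resize(p[60:250,130:390,::-1],None,fx=3,fy=3,interpolation=2))
t,dt=camera('top'); cv2.imwrite('pics/top1.png',t[:,:,::-1])
```

```text
15.05 [679.93562115  -2.98017018 200.34133852] [-3.14154188e+00  3.45030955e-04 -3.02684519e+00] [-5.82408615e-02  6.03261351e-01  1.09977508e+00  9.45224430e-06
  1.43820760e+00 -1.74378589e+00] [ 0.19757248 -0.05222546  0.70376377] [611.0944445  -11.1597872  379.07941361]
```

View pics/w4c.png

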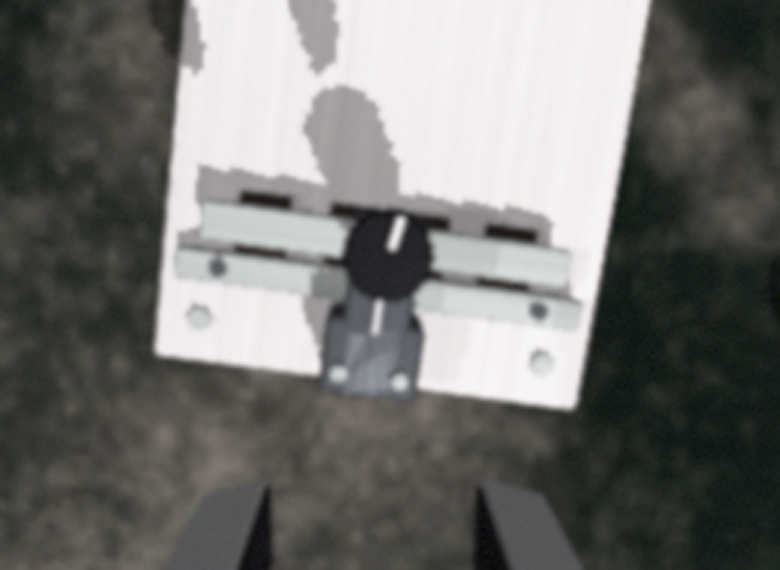

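The view shows relay strips of equal depth in front of the bar at (267,200), (345,210), (435,222) and (511,233), and behind it at (262,250) and (505,284), so the row is straight and parallel to the bar. The knob is centred at (389,255) with its mark at (397,233) and a second white strip at (376,317).

Run:
```python
from h import *
import pickle
c,s=pickle.load(open('w4.pkl','rb')); p=cv2.imread('pics/w4.png'); g=cv2.cvtColor(p,cv2.COLOR_BGR2GRAY); d=np.load('w4.npy')
f=lambda x,y:(130+(x+.5)/3-.5,60+(y+.5)/3-.5)
m=(g<60).astype(np.uint8)[115:175,235:285]; m=cv2.morphologyEx(m,cv2.MORPH_CLOSE,np.ones((5,5))); m=cv2.morphologyEx(m,cv2.MORPH_OPEN,cv2.getStructuringElement(2,(13,13)))
cs,_=cv2.findContours(m,0,1); k=max(cs,key=cv2.contourArea); (cx,cy),r=cv2.minEnclosingCircle(k); print('circ',3*(cx+235-130),3*(cy+115-60),3*r)
b=f(388.5,254.5); print('knob',cast(c,[(cx+235,cy+115),b],82.5).round(1)[:,:2].tolist(),'diam',np.linalg.norm(np.diff(cast(c,[f(346,254),f(431,254)],82.5),axis=0)))
q={'A front':(267,194),'D front':(511,228),'B':(345,206),'C':(435,218)}
for n,v in q.items(): print(n,cast(c,[f(*v)],14.5).round(1)[0,:2])
for n,v in {'fence back L':(200,278),'fence back R':(560,328)}.items(): print(n,cast(c,[f(*v)],18).round(1)[0,:2])
for n,v in {'plate bL':(155,355),'plate bR':(577,409)}.items(): print(n,cast(c,[f(*v)],6).round(1)[0,:2])
o=c['origin'];A=R.from_euler('xyz',c['attitude']).as_matrix()
for n,v in {'bar L':(260,226),'bar R':(520,258)}.items():
    u=f(*v); w=cast(c,[u],0)[0]-o; l=[]; U,V=int(u[0]),int(u[1]); dd=np.median(d[V-2:V+3,U-6:U+7]); print(n,o[2]+(dd*w/(w@A[:,2]))[2])
for n,v in {'plate':(260,130)}.items():
    u=f(*v); w=cast(c,[u],0)[0]-o; U,V=int(u[0]),int(u[1]); dd=np.median(d[V-2:V+3,U-6:U+7]); print(n,o[2]+(dd*w/(w@A[:,2]))[2])
```

```text
circ 385.6864414215088 258.4152545928955 41.945374488830566
knob [[638.4, -3.9], [636.9, -3.5]] diam 26.057299413106254
A front [625.6 -49.3]
D front [627.7  42.7]
B [626.8 -20. ]
C [627.3  13.9]
fence back L [659.1 -71.2]
fence back R [662.6  66.3]
plate bL [693.1 -88.8]
plate bR [696.1  80.9]
bar L 28.23900606861048
bar R 28.320360893654083
plate 5.610000559872105
```

>>> {"api": "jog_arm", "payload": {"plan": [-0.0427, -0.0007, 0, 0, 0, 0, -0.0427, -0.0007, -0.04, 0, 0, 0, -0.0427, -0.0007, -0.09, 0, 0, 0, -0.0427, -0.0007, -0.12, 0, 0, 0, -0.0427, -0.0007, -0.14, 0, 0, 0, -0.0427, -0.0007, -0.147, 0, 0, 0, -0.0427, -0.0007, -0.147, 0, 0, 0, -0.0427, -0.0007, -0.147, 0, 0, 0]}}

```text
clock: 15.95
eef_pos: [638.0, -3.7, 54.2]
eef_rot: [-3.141, 0.002, -3.026]
wrist_force: [-0.4, 0.3, 0.2]
finger_gap: 39.8
finger_force: 0.0
```

>>> {"api": "jog_arm", "payload": {"plan": [0, 0, 0, 0, 0, 0, 0, 0, 0, 0, 0, 0, 0, 0, 0, 0, 0, 0, 0, 0, 0, 0, 0, 0, 0, 0, 0, 0, 0, 0], "claw": 0.02, "force": 30}}

```text
clock: 16.45
eef_pos: [637.8, -3.3, 53.9]
eef_rot: [3.141, 0.002, -3.025]
wrist_force: [-1.4, 3.5, 7.0]
finger_gap: 27.8
finger_force: 30.0
```

Run:
```python
from h import *
s=manip.read_state(); print(s['eef_pos'],s['eef_rot'],s['wrist_force'],s['moment'],s['finger_gap'])
```

```text
[637.83372246  -3.31117626  53.85948847] [ 3.14140632e+00  1.65363747e-03 -3.02524395e+00] [-1.40478184  3.51078301  7.00150659] [ 0.71024706  0.25208883 -0.06934969] 27.79817180473353
```

>>> {"api": "jog_arm", "payload": {"plan": [0, 0, 0, 0, 0, -5, 0, 0, 0, 0, 0, -10, 0, 0, 0, 0, 0, -15, 0, 0, 0, 0, 0, -20, 0, 0, 0, 0, 0, -25, 0, 0, 0, 0, 0, -30, 0, 0, 0, 0, 0, -35, 0, 0, 0, 0, 0, -40, 0, 0, 0, 0, 0, -45, 0, 0, 0, 0, 0, -50]}}

```text
clock: 17.45
eef_pos: [637.8, -3.3, 53.9]
eef_rot: [3.14, 0.001, 2.382]
wrist_force: [-2.6, 3.4, 6.1]
finger_gap: 27.4
finger_force: 30.0
```

```bash
cat > rd.py <<'E'
from h import *
s=manip.read_state(); print(s['clock'],s['eef_pos'].round(1),s['eef_rot'].round(3),s['wrist_force'].round(1),s['moment'].round(3),round(float(s['joints'][5]),3),s['finger_gap'])
E
python3 rd.py
```

```text
17.45 [637.8  -3.3  53.9] [3.140e+00 1.000e-03 2.382e+00] [-2.6  3.4  6.1] [0.578 0.304 0.075] -0.874 27.413805923625333
```

>>> {"api": "jog_arm", "payload": {"plan": [0, 0, 0, 0, 0, -5, 0, 0, 0, 0, 0, -10, 0, 0, 0, 0, 0, -15, 0, 0, 0, 0, 0, -20, 0, 0, 0, 0, 0, -25, 0, 0, 0, 0, 0, -30, 0, 0, 0, 0, 0, -35, 0, 0, 0, 0, 0, -40, 0, 0, 0, 0, 0, -45, 0, 0, 0, 0, 0, -50]}}

```text
clock: 18.45
eef_pos: [637.8, -3.2, 53.9]
eef_rot: [3.14, -0.001, 1.509]
wrist_force: [-0.5, 4.4, 7.1]
finger_gap: 27.5
finger_force: 30.0
```

```bash
python3 rd.py
```

```text
18.45 [637.8  -3.2  53.9] [ 3.140e+00 -1.000e-03  1.509e+00] [-0.5  4.4  7.1] [0.68  0.374 0.035] -0.001 27.47386439789155
```

>>> {"api": "jog_arm", "payload": {"plan": [0, 0, 0, 0, 0, -5, 0, 0, 0, 0, 0, -10, 0, 0, 0, 0, 0, -15, 0, 0, 0, 0, 0, -20]}}

```text
clock: 18.85
eef_pos: [637.8, -3.2, 53.9]
eef_rot: [3.14, -0.001, 1.16]
wrist_force: [-1.0, 3.6, 6.4]
finger_gap: 27.7
finger_force: 30.0
```

```bash
python3 rd.py
```

```text
18.85 [637.8  -3.2  53.9] [ 3.14e+00 -1.00e-03  1.16e+00] [-1.   3.6  6.4] [0.749 0.403 0.108] 0.348 27.66085290030491
```

>>> {"api": "jog_arm", "payload": {"plan": [0, 0, 0, 0, 0, -3, 0, 0, 0, 0, 0, -6]}}

```text
clock: 19.05
eef_pos: [637.9, -3.2, 53.9]
eef_rot: [3.14, -0.001, 1.057]
wrist_force: [-0.1, 3.8, 6.2]
finger_gap: 27.4
finger_force: 30.0
```

```bash
python3 rd.py
```

```text
19.05 [637.9  -3.2  53.9] [ 3.140e+00 -1.000e-03  1.057e+00] [-0.1  3.8  6.2] [0.751 0.34  0.101] 0.451 27.436795621760975
```

>>> {"api": "jog_arm", "payload": {"plan": [0, 0, 0, 0, 0, -3, 0, 0, 0, 0, 0, -6]}}

```text
clock: 19.25
eef_pos: [637.9, -3.2, 53.9]
eef_rot: [3.141, -0.001, 0.952]
wrist_force: [-0.3, 3.6, 5.8]
finger_gap: 27.2
finger_force: 30.0
```

```bash
python3 rd.py
```

```text
19.25 [637.9  -3.2  53.9] [ 3.141e+00 -1.000e-03  9.520e-01] [-0.3  3.6  5.8] [0.761 0.358 0.072] 0.556 27.16197235060024
```

>>> {"api": "jog_arm", "payload": {"plan": [0, 0, 0, 0, 0, -3, 0, 0, 0, 0, 0, -6]}}

```text
clock: 19.45
eef_pos: [637.9, -3.2, 53.9]
eef_rot: [3.141, -0.002, 0.847]
wrist_force: [-0.0, 3.0, 5.9]
finger_gap: 27.4
finger_force: 30.0
```

```bash
python3 rd.py
```

```text
19.45 [637.9  -3.2  53.9] [ 3.141e+00 -2.000e-03  8.470e-01] [-0.   3.   5.9] [0.778 0.307 0.185] 0.66 27.41787119010147
```

>>> {"api": "jog_arm", "payload": {"plan": [0, 0, 0, 0, 0, -3, 0, 0, 0, 0, 0, -6]}}

```text
clock: 19.65
eef_pos: [637.9, -3.2, 53.9]
eef_rot: [3.141, -0.002, 0.743]
wrist_force: [-0.1, 3.3, 6.1]
finger_gap: 27.5
finger_force: 30.0
```

```bash
python3 rd.py
```

```text
19.65 [637.9  -3.2  53.9] [ 3.141e+00 -2.000e-03  7.430e-01] [-0.1  3.3  6.1] [0.826 0.285 0.127] 0.765 27.46271140475828
```

>>> {"api": "jog_arm", "payload": {"plan": [0, 0, 0, 0, 0, -3, 0, 0, 0, 0, 0, -6]}}

```text
clock: 19.85
eef_pos: [637.9, -3.2, 53.9]
eef_rot: [3.141, -0.002, 0.638]
wrist_force: [-0.7, 3.9, 5.7]
finger_gap: 27.4
finger_force: 30.0
```

```bash
python3 rd.py
```

```text
19.85 [637.9  -3.2  53.9] [ 3.141e+00 -2.000e-03  6.380e-01] [-0.7  3.9  5.7] [0.827 0.307 0.026] 0.87 27.40798562751799
```

>>> {"api": "jog_arm", "payload": {"plan": [0, 0, 0, 0, 0, -3, 0, 0, 0, 0, 0, -6, 0, 0, 0, 0, 0, -8]}}

```text
clock: 20.15
eef_pos: [637.9, -3.2, 53.9]
eef_rot: [3.141, -0.002, 0.498]
wrist_force: [-0.9, 5.0, 5.8]
finger_gap: 27.5
finger_force: 30.0
```

```bash
python3 rd.py
```

```text
20.15 [637.9  -3.2  53.9] [ 3.141e+00 -2.000e-03  4.980e-01] [-0.9  5.   5.8] [ 0.78   0.251 -0.062] 1.009 27.52712578459226
```

>>> {"api": "jog_arm", "payload": {"plan": [0, 0, 0, 0, 0, 0, 0, 0, 0, 0, 0, 0, 0, 0, 0, 0, 0, 0, 0, 0, 0, 0, 0, 0], "claw": 0.045}}

```text
clock: 20.55
eef_pos: [637.3, -3.8, 52.6]
eef_rot: [-3.142, 0.0, 0.5]
wrist_force: [-0.0, 0.9, -0.7]
finger_gap: 44.9
finger_force: 0.0
```

>>> {"api": "jog_arm", "payload": {"plan": [0, 0, 0.02, 0, 0, 0, 0, 0, 0.05, 0, 0, 0, 0, 0, 0.09, 0, 0, 5, 0.01, 0, 0.13, 0, 0, 13, 0.02, 0, 0.147, 0, 0, 21, 0.03, 0, 0.147, 0, 0, 29, 0.042, 0, 0.147, 0, 0, 37, 0.042, 0, 0.147, 0, 0, 45, 0.042, 0, 0.147, 0, 0, 53, 0.042, 0, 0.147, 0, 0, 61, 0.042, 0, 0.147, 0, 0, 69, 0.042, 0, 0.147, 0, 0, 77, 0.042, 0, 0.147, 0, 0, 85, 0.042, 0, 0.147, 0, 0, 93, 0.042, 0, 0.147, 0, 0, 101, 0.042, 0, 0.147, 0, 0, 109, 0.042, 0, 0.147, 0, 0, 117, 0.042, 0, 0.147, 0, 0, 125, 0.042, 0, 0.147, 0, 0, 133, 0.042, 0, 0.147, 0, 0, 141]}}

```text
clock: 22.55
eef_pos: [679.3, -3.8, 199.6]
eef_rot: [-3.141, -0.0, 2.967]
wrist_force: [-0.3, -1.4, -0.7]
finger_gap: 44.9
finger_force: 0.0
```

>>> {"api": "jog_arm", "payload": {"plan": [0, 0, 0, 0, 0, 8, 0, 0, 0, 0, 0, 16, 0, 0, 0, 0, 0, 16, 0, 0, 0, 0, 0, 16]}}

```text
clock: 22.95
eef_pos: [679.3, -3.7, 199.6]
eef_rot: [-3.142, -0.0, -3.047]
wrist_force: [0.2, 0.8, -0.1]
finger_gap: 44.8
finger_force: 0.0
```

Run:
```python
from h import *
s=manip.read_state(); c=get_calibration('wrist'); p,d=camera('wrist'); print(s['clock'],s['eef_pos'],s['eef_rot'],s['joints'][5])
import pickle; pickle.dump((c,s),open('w5.pkl','wb')); np.save('w5.npy',d)
cv2.imwrite('pics/w5.png',p[:,:,::-1]); cv2.imwrite('pics/w5c.png',cv2.resize(p[60:250,130:390,::-1],None,fx=3,fy=3,interpolation=2))
```

```text
22.95 [679.30718777  -3.74781126 199.63435086] [-3.14156992e+00 -2.02003174e-04 -3.04694730e+00] -1.7248338926688525
```

View pics/w5c.png

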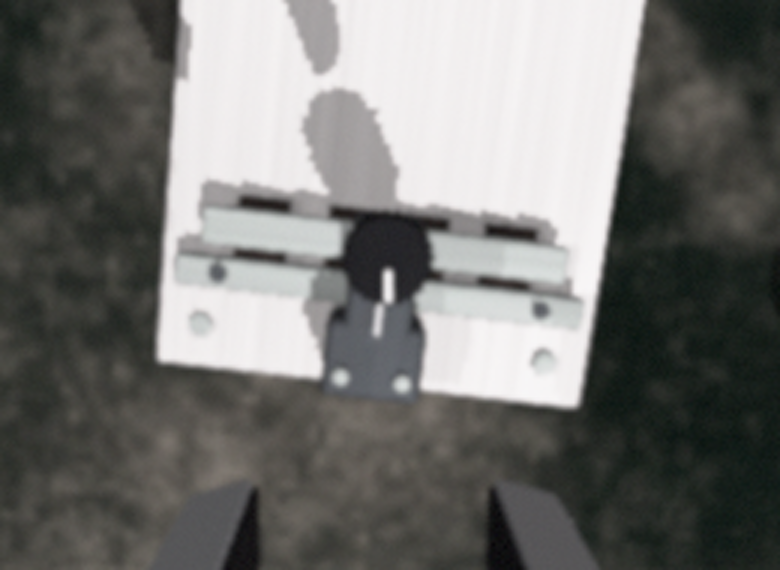

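The bar is now down on the relays, with the strips still equal. The knob's mark moved from (397,233) to (388,285), about 161° clockwise: 2.28 rad of screw plus one 0.52 notch. I'll verify the bar height and the bystanders.

Run:
```python
from h import *
import pickle
c,s=pickle.load(open('w5.pkl','rb')); d=np.load('w5.npy')
f=lambda x,y:(130+(x+.5)/3-.5,60+(y+.5)/3-.5)
o=c['origin'];A=R.from_euler('xyz',c['attitude']).as_matrix()
for n,v in {'bar L':(260,228),'bar R':(520,260),'plate':(260,130)}.items():
    u=f(*v); w=cast(c,[u],0)[0]-o; U,V=int(u[0]),int(u[1]); dd=np.median(d[V-2:V+3,U-6:U+7]); print(n,o[2]+(dd*w/(w@A[:,2]))[2])
for n,v in {'A front':(267,197),'D front':(511,228)}.items(): print(n,cast(c,[f(*v)],14.5).round(1)[0,:2])
t,dt=camera('top'); t=t[:,:,::-1].copy(); cv2.imwrite('pics/top2.png',t)
a=cv2.imread('pics/top0.png'); print('diff per bystander',[int(cv2.absdiff(a,t)[y-14:y+14,x-14:x+14].max()) for x,y in((187,157),(235,244),(290,241),(350,238))])
cv2.imwrite('pics/t2c.png',cv2.resize(t[130:270,120:380],None,fx=3,fy=3,interpolation=2))
```

```text
bar L 22.26518035562185
bar R 22.392302214780955
plate 5.499948456761899
A front [625.  -48.8]
D front [627.9  42.9]
diff per bystander [11, 134, 114, 5]
```

View pics/t2c.png

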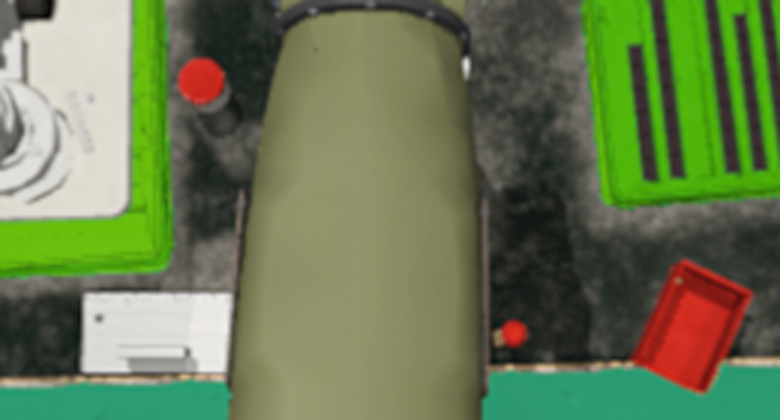

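The top view shows the straightedge flat on the bench at (158,332). The jar, stamp and bin are in place; the arm hides the spool, which it never came near. The bar's top reads 22.3 mm (22.5 expected when clamped).

```bash
python3 -c "
from cell import manip
print(manip.sign_off())"
```

```text
the job is handed in; nothing more can be done
None
```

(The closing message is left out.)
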